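# Click the props drawer's partition into its catch

## Task

Pen in the dice and the watch for the scene change: with the fingertips, gently push the sliding partition of the pine drawer along its rail towards them until it drops into the notch of the brass catch, and leave it there. Do not drive it on past the catch, do not pinch it, and do not disturb the dice, the watch or the glass stopper. Finish with the hand clear.

Things in the scene. Friction and masses are not known exactly. Their poses are not given: they have to be found in the camera images.
- drawer: Shallow open pine drawer fixed on the table, 210 (own x) x 440 (own y) x 45 mm high, walls and floor 10 mm. Origin: centre of its underside, at table height. Own +x: to the long wall with the steel rail, away from the robot. Own +y: along its length to the end where dice and watch lie, the way the partition is pushed. Two brass knobs stand 16 mm out of the near wall at y = -120 and +120 mm.
- gate (a joint): Travel of the wooden partition along the drawer's +y, 0 to 0.30 m, starting at 0 to 0.05. Slides with 1 to 3 N; stays where left. A sprung ball in its brass shoe runs on the rail: a ridge of the catch, met 17 mm before the notch, takes 6 to 11 N to climb, then the force falls to nothing and it slips into the notch; as much again drives it out beyond. Over 25 N, or pinching, is too rough.
- gate_push (a point): Point to push: on the partition's face towards the drawer's -y, in the middle of an upright board 80 mm wide (drawer x), 12 mm thick (drawer y), which stands from 48 to 92 mm above the table, over the drawer walls (45 mm) and the partition's cross-bar (top 60 mm). The point is 74 mm above the table. Axes as the drawer's.
- gate_ball (a point): Foot of the detent ball, under the middle of the 22 mm square brass shoe on the far end of the partition's cross-bar (shoe with cap reaches 77 mm above the table). 47 mm above the table; moves with the partition; from gate_push it is +100 mm in drawer x and +6 mm in drawer y. Axes as the drawer's.
- catch_notch (a point): Bottom of the notch in the brass catch, a fixed clip 40 mm long over the far long wall, with two rounded cross ridges 3 mm high, 8.7 mm either side of the notch along drawer y. 47 mm above the table, on gate_ball's line. Its place along the drawer differs each time. The partition is in the catch when gate_ball is at catch_notch. Axes as the drawer's.
- die_a: Loose ivory-coloured die, 18 mm cube, 12 g, on the drawer floor at the +y end. Origin: centre of its underside. Not to be moved.
- die_b: A second such die.
- watch: Loose brass pocket watch lying flat on the drawer floor at the +y end, 48 mm across, 13 mm thick, crown and bow reach 42 mm from the centre. Origin: centre of its underside. Not to be moved.
- stopper: Loose cut-glass decanter stopper standing head down on the table in front of the drawer (on the robot's side), 52 mm across, 60 mm high. Origin: centre of its underside. Not to be moved.

How it is judged:
By the outcome, as a careful person would: the job done as asked, in the order asked, and still so for the second after the job is handed in, with the robot touching nothing.
It also fails if it takes over 51 s, if anything falls off the work surface, if the arm or the gripper's body presses on something with over 40 N, if the wrist force passes 120 N, or if a joint passes its speed limit or range.

## Robot

A 6-joint arm with a two-finger parallel gripper is mounted at the origin on the work surface. World frame = base frame: x ahead of the robot, y to its left, z up, the work surface at z = 0. Lengths are in mm, angles in degrees, forces in N, time in s.
With the tool pointing down it reaches from about 300 to 850 mm from the base axis. Payload 4.2 kg.
Tool frame: the origin (TCP) lies at the very end of the fingers, on their centre line; the grasp point (between the pads) lies 19 mm behind it; z points along the fingers, y is the direction in which the jaws open and shut (so a half turn about z gives the same grasp; the last joint's range is limited). The gripper opens to 91 mm and grips with 3 to 60 N. Pads are 32 mm wide; open, the fingers measure 118 mm over their backs; the gripper's body (76 mm by 178 mm) begins 60 mm behind the grasp point.
Start: joints at [74.542, 18.312, 89.639, -0, 72.044, -1.146], TCP at [142.147, 557.169, 213.976] pointing down, gripper open.
Joint ranges: [-177.97, 177.97], [-48.28, 115.42], [12.27, 149.76], [-77.06, 257.06], [2.81, 150.46], [-146.56, 146.56]. Speed limits (degrees/s): [147.25, 147.25, 180, 180, 180, 180].

## Interface

Orientations are given as [roll, pitch, yaw] about the fixed x, y, z axes, in that order (R = Rz(yaw) Ry(pitch) Rx(roll)).
In Python, from workcell import monitor, eyes, job gives the robot as it stands.
- The arm moves only by the tool move_arm, never from a script. Its argument "increments" is a list that holds one entry, the list of rows, each a list of 7 numbers: the opening, from 0 (shut) to 1 (fully open), then the shift along the tool's x, y, z in cm, then the turn, a rotation vector about the tool's x, y, z in rad. In form: [[[jaw, x, y, z, ax, ay, az], ...]]. A call has 1 to 12 rows; each row shifts and turns the pose as measured when the row begins, along the tool's axes as they then stand; what a row does not reach is not made up. A row lasts 1/8 s, in which the tool goes at most 62.5 mm and 10.7 degrees, less where a joint would pass 70% of its speed; a pose out of reach is approached as far as the arm can. A call is refused whole if a number of a shift passes 6.25 or a number of a turn 0.188, either way. A call with a gripper value outside its range is refused whole. The fingers move at their own pace and stop on an object; "force" is the grip in N (left out, the last holds). Time passes only in rows, so rows that do not move let the fingers close. It gives the time, the measured TCP pose, the force and the opening at its end, in the units of the state.
- monitor.state(): the state, without advancing time (a new reading comes with each control period).
- eyes.grab_frame(name): name is "scene" or "top"; returns a dict with "color" (480x640x3 uint8, red, green, blue), "z_map" (480x640 float32, mm along the optical axis (not along the pixel's ray), 0 where there is no reading), "camera_matrix" (3x3 intrinsics, pixels), "dist_coeffs" ([k1, k2, p1, p2, k3] as OpenCV has them; the pictures are not rectified), "rvec" (rotation vector, rad) and "tvec" (3), from world to camera coordinates, as OpenCV has them. Camera axes: x right, y down, z forward; pixel columns grow to the right and rows downward; lengths in mm; the calibration is good to about 2 mm. A picture is of the moment at which its call begins.
- job.job_done(): hands the job in, once; it reports no verdict.
The state is a dict: "time_s": time; "qpos": joint angles; "qvel": joint speeds; "effort": joint torques, N m; "ee_pos": TCP position; "ee_rot": TCP orientation; "force": force on the tool from outside, world axes, zero at the start; "torque": the same for the moment, N m; "gripper_width": finger opening in mm.
Only numpy, scipy, OpenCV 4.12 (cv2) and the standard library are available. Lean on these libraries where they do the work, as an engineer would, in place of code of your own. Each camera call takes 0.05 s, during which the arm holds its last target. There are 200 camera calls.

## Working session

There is one attempt and no reset: what is moved stays moved. The work goes in short steps, Python scripts to look and compute and a tool call to move; the robot and the scene stay as the last step left them, time stands still between calls to the robot, and variables do not carry over. Pictures are saved under pics/ and viewed, about 8 in all and at most 12, crops included, and the job is handed in when it is done.

Besides the shell and the picture viewer there is one more tool, called after "Call:" as a command line: name --argument value ..., lists and objects as JSON in quotes. move_arm: Moves the arm, as the interface text tells. Its arguments: {"type":"object","properties":{"increments":{"type":"array"},"force":{"type":"number"}},"required":["increments"]}

```bash
mkdir -p pics; ls; cat > h.py <<'E'
import numpy as np, cv2, pickle
from workcell import monitor, eyes, job
def grab(n):
    f=eyes.grab_frame(n); pickle.dump(f,open(f'{n}.pkl','wb')); return f
def save(f,name,crop=None,s=1):
    im=f['color'][:,:,::-1]
    if crop: u0,v0,u1,v1=crop; im=im[v0:v1,u0:u1]
    cv2.imwrite(f'pics/{name}.png',cv2.resize(im,None,fx=s,fy=s,interpolation=cv2.INTER_CUBIC))
def ray(f,uv):
    K=np.array(f['camera_matrix'],float);d=np.array(f['dist_coeffs'],float)
    R=cv2.Rodrigues(np.array(f['rvec'],float))[0];t=np.array(f['tvec'],float).ravel()
    p=cv2.undistortPoints(np.array(uv,float).reshape(-1,1,2),K,d).reshape(-1,2)
    return -R.T@t, np.c_[p,np.ones(len(p))]@R, R, t
def onplane(f,uv,z):
    C,D,_,_=ray(f,uv); return C+D*((z-C[2])/D[:,2])[:,None]
def depthpts(f,uv):
    C,D,_,_=ray(f,uv); uv=np.array(uv,int).reshape(-1,2)
    return C+D*f['z_map'][uv[:,1],uv[:,0]][:,None]
def proj(f,P):
    return cv2.projectPoints(np.array(P,float).reshape(-1,1,3),np.array(f['rvec'],float),np.array(f['tvec'],float),np.array(f['camera_matrix'],float),np.array(f['dist_coeffs'],float))[0].reshape(-1,2)
E
python3 - <<'E'
from h import *
for n in('scene','top'):
    f=grab(n); save(f,n+'0'); print(ray(f,[[320,240]])[:2])
print(monitor.state())
E
```

```text
pics
(array([1079.80166221,  208.61264204,  573.74229559]), array([[-0.6729006 , -0.28142443, -0.68419898]]))
(array([524.38252487,   3.52706585, 762.94355366]), array([[ 0.04903426, -0.00737303, -0.99890532]]))
{'time_s': 0.1, 'qpos': array([ 7.45431572e+01,  1.83487193e+01,  8.96973599e+01,  1.26333837e-03,
        7.20448276e+01, -1.14562505e+00]), 'qvel': array([-0.04117886, -0.0167719 , -0.20795517,  0.06865473,  0.01100864,
        0.11256743]), 'effort': array([ 4.13406324e-04, -4.13334489e+01, -2.32509631e+01,  7.28436559e-02,
        4.20854765e-02, -7.57022553e-05]), 'ee_pos': array([142.00621372, 556.7360673 , 213.21086141]), 'ee_rot': array([-1.79909135e+02, -3.01850432e-03,  1.65688389e+02]), 'force': array([-0.52384532,  0.17301143, -1.36197536]), 'torque': array([-0.05321442,  0.04823635, -0.0511217 ]), 'gripper_width': 91.08711653603116}
```

View pics/top0.png

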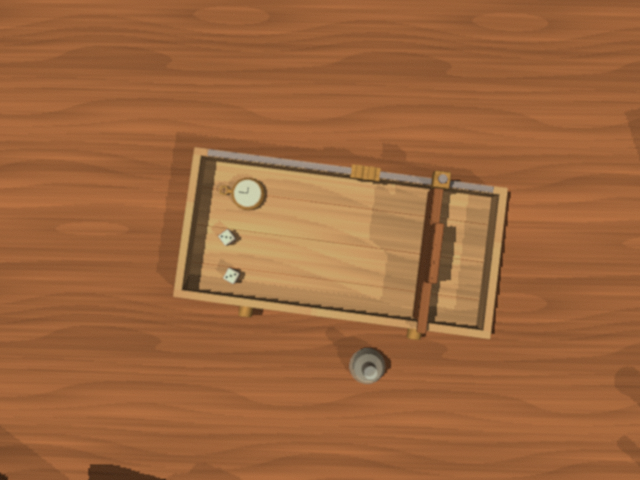

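View pics/scene0.png

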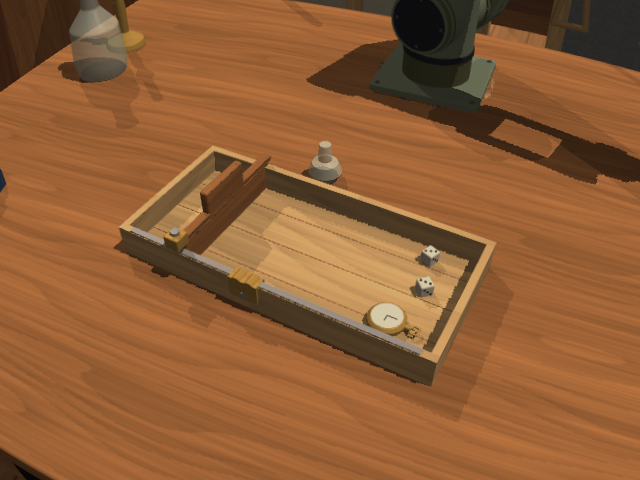

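The top view shows the drawer's outer corners near (195,149), (508,189), (490,337) and (175,296). The shoe is at about (442,180), the catch at (365,173), the board at (436,253) and the stopper at (368,366). In the scene view the shoe is at about (176,238) and the catch at (245,285).

```bash
python3 - <<'E'
from h import *
f=pickle.load(open('top.pkl','rb'))
vv,uu=np.mgrid[130:400,150:540]; uv=np.c_[uu.ravel(),vv.ravel()]
P=depthpts(f,uv); ok=f['z_map'][uv[:,1],uv[:,0]]>0
m=ok&(P[:,2]>38)&(P[:,2]<52)
mask=np.zeros((480,640),np.uint8); mask[uv[m][:,1],uv[m][:,0]]=255
n,l,st,_=cv2.connectedComponentsWithStats(mask); print(st[1:][st[1:,4]>50])
lab=l[uv[:,1],uv[:,0]]
big=np.isin(lab,[i for i in range(1,n) if st[i,4]>200])
# side lines at z=45
Q=onplane(f,uv[big],45)[:,:2]
r=cv2.minAreaRect(Q.astype(np.float32)); print('rect',r)
corners=onplane(f,[[195,149],[508,189],[490,337],[175,296]],45)[:,:2];print(corners, corners.mean(0))
print('lens',[np.linalg.norm(corners[i]-corners[(i+1)%4]) for i in range(4)])
for a,b in((60,70),(70,85),(85,100)):
    k=ok&(P[:,2]>a)&(P[:,2]<b); print(a,b,k.sum(),P[k].min(0),P[k].max(0))
k=ok&(P[:,2]>84)&(P[:,2]<100)&(uv[:,0]>400); print('board',np.median(P[k],0),cv2.minAreaRect(P[k][:,:2].astype(np.float32)),P[k][:,2].mean())
save(f,'topz',(330,140,530,345),3.9 and 2.9)
g=pickle.load(open('scene.pkl','rb')); save(g,'scz',(120,210,290,320),4.5)
E
```

```text
[[ 174  147  257  182 5145]
 [ 426  180   82  159 2225]
 [ 415  188   18  131  280]
 [ 361  361   15   13   51]]
rect ((560.8245849609375, -30.630325317382812), (439.8983459472656, 215.3319091796875), 83.96066284179688)
[[ 682.47640717  176.47866995]
 [ 637.59078815 -261.32705499]
 [ 432.43977954 -238.81531131]
 [ 476.77993774  196.6348347 ]] [557.32172815 -31.75721541]
lens [np.float64(440.10063801928965), np.float64(206.3824482314706), np.float64(437.70181549465735), np.float64(206.68165984468533)]
60 70 821 [ 375.54367812 -169.65284522   60.00539828] [655.89806707 -63.9517952   69.97525848]
70 85 410 [ 506.20240576 -173.32209549   70.07280011] [ 656.59185089 -141.17825778   84.98859298]
85 100 616 [ 505.63416792 -160.48865894   85.13916686] [ 585.03634674 -141.33441891   95.92375672]
board [ 545.6920758  -150.10125664   92.31444156] ((545.5794677734375, -151.37356567382812), (12.820241928100586, 79.89901733398438), 83.79922485351562) 91.92637380497077
```

View pics/topz.png

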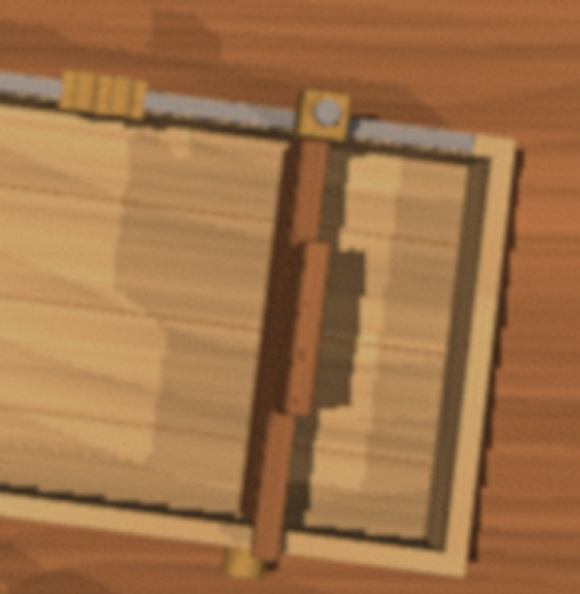

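View pics/scz.png

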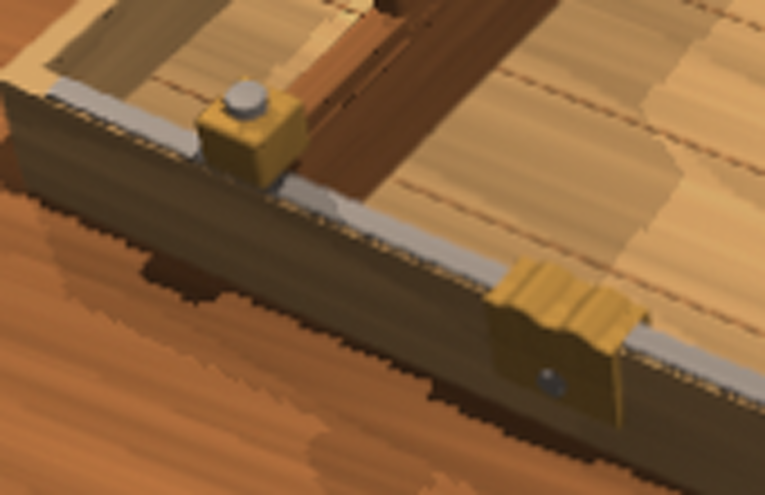

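```bash
cat >> h.py <<'E'
YAW=np.radians(-5.95); ey=np.array([-np.sin(YAW),np.cos(YAW)]); ex=np.array([np.cos(YAW),np.sin(YAW)])
def dr(P,O=np.array([558.5,-31.2])): d=np.atleast_2d(P)[:,:2]-O; return np.c_[d@ex,d@ey]
E
python3 - <<'E'
from h import *
f=pickle.load(open('top.pkl','rb'));g=pickle.load(open('scene.pkl','rb'))
T=lambda a:np.array(a,float)/2.9+[330,140]-0.33
S=lambda a:np.array(a,float)/4.5+[120,210]-0.4
np.set_printoptions(precision=1,suppress=True)
ct=T([[62,70],[147,82],[143,120],[58,108]]); cs=S([[487,300],[615,352],[648,318],[517,256]])
print('catch top corners',dr(onplane(f,ct,48.5)).tolist(),dr(onplane(f,ct,48.5)).mean(0))
print('catch scene',dr(onplane(g,cs,48)).tolist(),dr(onplane(g,cs,48)).mean(0))
# notch valleys by eye: top crop notch line ~ (108,77)-(103,115)
def tri(a,b):
    C1,D1,*_=ray(f,a);C2,D2,*_=ray(g,b);A=np.c_[D1[0],-D2[0]];s=np.linalg.lstsq(A,C2-C1,rcond=None)[0]
    p,q=C1+s[0]*D1[0],C2+s[1]*D2[0];return (p+q)/2,np.linalg.norm(p-q)
for n,a,b in(('cap',T([[327,112]]),S([[247,96]])),('catch',ct.mean(0),cs.mean(0))):
    p,e=tri(a,b);print(n,p,e,dr(p))
st=T([[303,90],[350,95],[346,140],[298,135]])
for z in(66,70,74):print('shoe',z,dr(onplane(f,st,z)).mean(0),dr(onplane(f,st,z)).tolist())
P=depthpts(f,np.argwhere(np.ones((200,100)))[:,::-1]+[400,150])
k=(P[:,2]>89)&(P[:,2]<94);d=dr(P[k]);print('board',d.mean(0),np.percentile(d,[1,99],axis=0).tolist(),k.sum(),P[k].mean(0))
# shoe top depth
for n,h,c in(('top',f,T([[310,130],[340,130],[305,105]])),('sc',g,S([[220,120],[275,125],[247,96]]))):print(n,depthpts(h,np.round(c)),dr(depthpts(h,np.round(c))).tolist())
c=np.round(np.r_[ct.mean(0)[None],T([[85,95],[125,100]])]);print('catch depth',depthpts(f,c))
s=depthpts(f,[[368,366]]);print('stopper',s,dr(s))
print(f['z_map'].dtype, dr(onplane(f,[[195,149],[508,189],[490,337],[175,296]],45)))
E
```

```text
catch top corners [[108.4319381385297, 0.4141666746243616], [107.95808149853653, -40.6055086038274], [89.56343483164235, -40.98398544856244], [90.02575127225465, -0.013572926535664583]] [ 99.  -20.3]
catch scene [[108.44155758691598, -40.876979503284296], [107.53093799312833, -1.6097782117491888], [93.36701056247206, -0.6105706860043696], [91.31068362904176, -43.09139612996338]] [100.2 -21.5]
cap [ 644.7 -162.6   77.1] 1.0633084641816322 [[  99.4 -121.7]]
catch [655.3 -62.4  47.5] 1.3786096902710807 [[ 99.5 -21. ]]
shoe 66 [  99.8 -122.6] [[110.11512332496224, -111.42270231312429], [110.63793030354559, -133.43146777919043], [89.43909025053988, -134.0740931861192], [88.85369325813274, -111.63491885917581]]
shoe 70 [  99.  -121.8] [[109.2677168216537, -110.60526998232447], [109.78752323024352, -132.48771953456702], [88.71035064911045, -133.12665669211867], [88.12831345242468, -110.8162685442512]]
shoe 74 [  98.2 -120.9] [[108.42031031834517, -109.78783765152464], [108.93711615694134, -131.5439712899436], [87.98161104768101, -132.1792201981181], [87.40293364671663, -109.99761822932666]]
board [  -0.7 -120.2] [[-39.232973994960254, -126.45701361741263], [38.49299360734879, -114.60997922354431]] 501 [ 545.4 -150.7   92.1]
top [[ 637.1 -155.5   74.8]
 [ 637.8 -169.4   72.6]
 [ 648.4 -153.6   70.9]] [[91.01921394599383, -115.53146461789851], [93.15928090280028, -129.25016945542822], [102.11295013446997, -112.40005733243537]]
sc [[ 651.1 -169.5   71.9]
 [ 645.1 -154.8   70.4]
 [ 644.  -164.6   75.8]] [[106.43115725635757, -127.98702843658683], [98.97055900407112, -113.9752719337814], [98.88160926000972, -123.85269584736227]]
catch depth [[655.6 -61.7  47.6]
 [654.8 -53.1  50.6]
 [652.8 -72.7  49. ]]
stopper [[391.1 -70.6  59.2]] [[-162.4  -56.6]]
float32 [[ 101.8  219.4]
 [ 102.5 -220.7]
 [-103.9 -219.6]
 [-104.9  218.1]]
```

Call:
move_arm --increments '[[[0,0,0,0,0,0,0.18],[0,0,0,0,0,0,0.18],[0,0,0,0,0,0,0.18],[0,0,0,0,0,0,0.18],[0,0,0,0,0,0,0.18],[0,0,0,0,0,0,0.18],[0,0,0,0,0,0,0.18],[0,0,0,0,0,0,0.16]]]'

```text
time_s: 1.1
ee_pos: [141.3, 554.2, 208.9]
ee_rot: [-179.9, 0.6, 81.6]
force: [0.4, 0.6, 0.6]
gripper_width: 14.2
```

Call:
move_arm --increments '[[[0,-4.4,3,-0.1,0,0,0],[0,-4.4,3,-0.1,0,0,0],[0,-4.4,3,-0.1,0,0,0],[0,-4.4,3,-0.1,0,0,0],[0,-4.4,3,-0.1,0,0,0],[0,-4.4,3,-0.1,0,0,0],[0,-4.4,3,-0.1,0,0,0],[0,-4.4,3,-0.1,0,0,0],[0,-4.4,3,-0.1,0,0,0],[0,-4.4,3,-0.1,0,0,0],[0,-4.4,3,-0.1,0,0,0],[0,-4.4,3,-0.1,0,0,0]]]'

```text
time_s: 2.6
ee_pos: [426.6, -36.1, 224.4]
ee_rot: [-180.0, 0.8, 82.0]
force: [-0.1, 0.3, -0.0]
gripper_width: 0.7
```

Call:
move_arm --increments '[[[0,-2.9,2.7,0,0,0.014,-0.036],[0,-2.9,2.7,0,0,0,0],[0,-2.9,2.7,0,0,0,0],[0,-2.9,2.7,0,0,0,0],[0,-2.9,2.7,0,0,0,0],[0,0,0,0,0,0,0],[0,0,0,0,0,0,0]]]'

```text
time_s: 3.48
ee_pos: [546.5, -203.9, 220.8]
ee_rot: [-179.6, -0.2, 83.7]
force: [0.5, -0.0, -0.1]
gripper_width: 0.3
```

Call:
move_arm --increments '[[[0,0,-0.1,2.8,0,0,0],[0,0,-0.1,2.8,0,0,0],[0,0,-0.1,2.8,0,0,0],[0,0,-0.1,2.8,0,0,0],[0,0,-0.1,2.5,0,0,0],[0,0,-0.1,1.0,0,0,0],[0,0,0,0,0,0,0]]]'

```text
time_s: 4.35
ee_pos: [535.7, -195.4, 72.7]
ee_rot: [-179.7, -0.3, 84.1]
force: [-0.1, 0.4, -0.7]
gripper_width: 0.5
```

```bash
python3 - <<'E'
from h import *
f=grab('scene'); save(f,'sc1',(90,100,330,300),3.2); s=monitor.state(); print(s['ee_pos'],s['ee_rot'],s['force'],dr(s['ee_pos']))
E
```

```text
[ 536.13960221 -195.58319067   73.26521932] [-179.73786124   -0.23865752   84.0983963 ] [-0.14967253  0.51967633  0.41897686] [[  -5.19988618 -165.81550576]]
```

View pics/sc1.png

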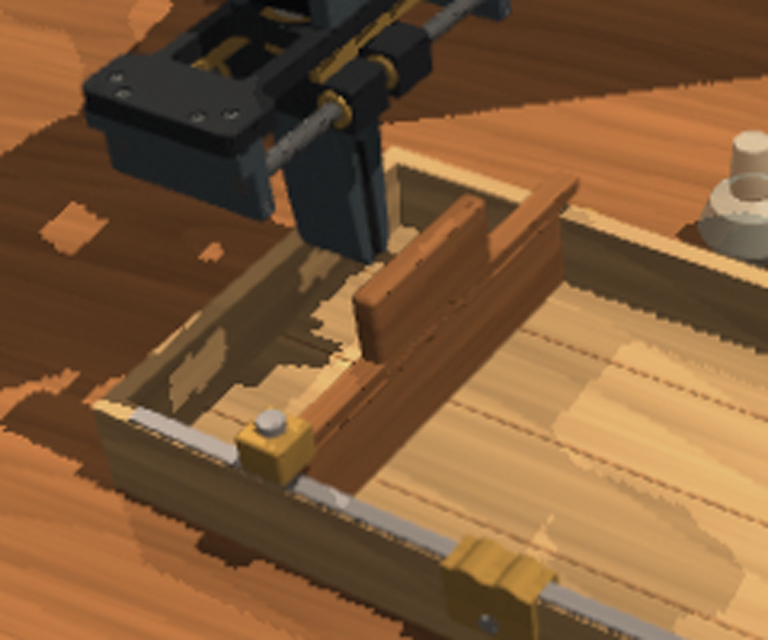

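The fingertips stand closed behind the board, which is at about crop pixel (420,270), and clear of everything. I'll lower to push height and approach.

Call:
move_arm --increments '[[[0,0,0.2,0.4,0,0,0],[0,0.5,0.2,0.4,0,0,0],[0,0.5,0,0,0,0,0],[0,0.4,0,0,0,0,0],[0,0.3,0,0,0,0,0],[0,0.3,0,0,0,0,0]]]'

```text
time_s: 5.15
ee_pos: [544.4, -175.4, 67.5]
ee_rot: [180.0, -0.1, 84.1]
force: [-0.2, -3.6, -0.7]
gripper_width: 0.4
```

Call:
move_arm --increments '[[[0,0.3,0,0.1,0,0,0],[0,0.4,0,0,0,0,0],[0,0.5,0,0,0,0,0],[0,0.5,0,0,0,0,0],[0,0.5,0,0,0,0,0],[0,0.5,0,0,0,0,0],[0,0.5,0,0,0,0,0],[0,0.5,0,0,0,0,0],[0,0.5,0,0,0,0,0],[0,0.5,0,0,0,0,0],[0,0.4,0,0,0,0,0],[0,0.3,0,0,0,0,0]]]'

```text
time_s: 6.65
ee_pos: [550.5, -120.0, 66.9]
ee_rot: [179.9, 0.1, 84.2]
force: [-1.0, -3.7, 0.8]
gripper_width: 0.4
```

```bash
cat > m.py <<'E'
from h import *
import sys
np.set_printoptions(precision=1,suppress=True)
def m(name=None):
    f=grab('top'); g=grab('scene')
    s=monitor.state(); print(s['time_s'],s['ee_pos'],s['ee_rot'],s['force'],'tcp dr',dr(s['ee_pos']))
    for n,h in(('top',f),('sc',g)):
        hsv=cv2.cvtColor(h['color'],cv2.COLOR_RGB2HSV)
        vv,uu=np.mgrid[100:400,100:540];uv=np.c_[uu.ravel(),vv.ravel()]
        P=depthpts(h,uv);d=dr(P)
        k=(abs(d[:,0]-99)<9)&(P[:,2]>64)&(P[:,2]<80)&(d[:,1]<30)&(d[:,1]>-150)
        if k.sum():
            print(n,'shoe y',d[k,1].min(),d[k,1].max(),np.percentile(d[k,1],[3,50,97]),k.sum())
    if name: save(f,'top'+name,(330,130,480,240),4.5); save(g,'sc'+name,(140,170,330,310),4)
E
python3 -c "
from m import *;m()"
```

```text
6.75 [ 550.4 -119.3   66.8] [179.9  -0.   84.1] [-0.2  0.4  0.5] tcp dr [[  1.1 -88.5]]
top shoe y -62.884914861839874 -53.558364284396085 [-62.6 -57.1 -53.7] 92
sc shoe y -77.04075026895589 -54.572326630430254 [-75.6 -62.1 -55.1] 233
```

Call:
move_arm --increments '[[[0,0.4,0,0,0,0,0],[0,0.5,0,0,0,0,0],[0,0.5,0,0,0,0,0],[0,0.4,0,0,0,0,0],[0,0.3,0,0,0,0,0],[0,0,0,0,0,0,0]]]'

```text
time_s: 7.5
ee_pos: [552.7, -97.0, 66.8]
ee_rot: [179.9, -0.0, 84.1]
force: [-0.4, -1.1, -0.1]
gripper_width: 0.3
```

```bash
python3 -c "
from m import *;m('2')"
```

```text
7.6 [552.5 -97.1  66.7] [179.9  -0.   84.1] [-0.  -0.3  0.8] tcp dr [[  0.9 -66.2]]
top shoe y -36.16958743146891 -30.23819000433408 [-36.1 -32.5 -30.4] 57
sc shoe y -54.60296891384148 -32.15784149725897 [-53.9 -40.4 -32.9] 243
```

View pics/sc2.png

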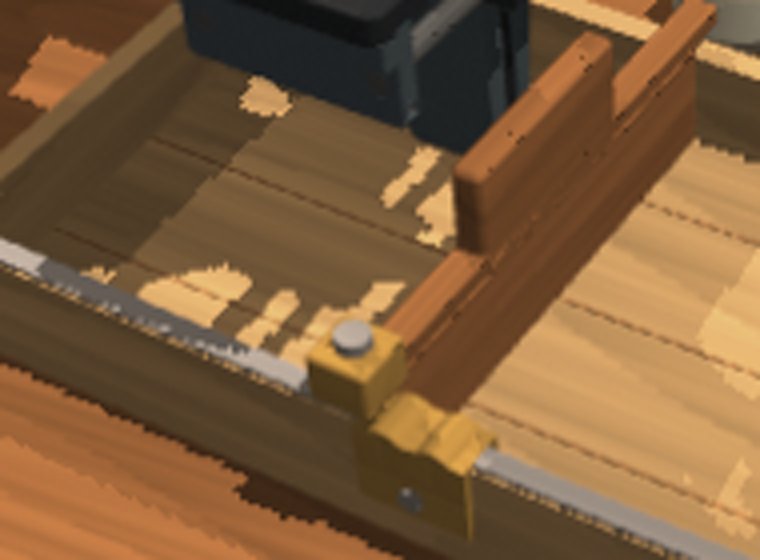

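The shoe's front edge, at about crop pixel (385,400), has reached the end of the catch. The ball is about 22 mm short of the notch, so I'll take small steps and watch the force.

Call:
move_arm --increments '[[[0,0.2,0,0,0,0,0],[0,0.2,0,0,0,0,0],[0,0.2,0,0,0,0,0],[0,0.2,0,0,0,0,0]]]'

```text
time_s: 8.1
ee_pos: [553.1, -91.7, 66.8]
ee_rot: [179.9, 0.3, 84.2]
force: [-0.8, -8.8, 0.2]
gripper_width: 0.7
```

Call:
move_arm --increments '[[[0,0.2,0,0,0,0,0],[0,0.2,0,0,0,0,0]]]'

```text
time_s: 8.35
ee_pos: [553.2, -91.5, 66.9]
ee_rot: [179.9, 0.7, 84.4]
force: [-0.8, -10.1, 0.5]
gripper_width: 0.4
```

Call:
move_arm --increments '[[[0,0.2,0,0,0,0,0]]]'

```text
time_s: 8.48
ee_pos: [553.2, -91.6, 67.0]
ee_rot: [179.9, 0.9, 84.5]
force: [-0.1, -9.7, 1.0]
gripper_width: 0.6
```

Call:
move_arm --increments '[[[0,0.26,0,0,0,0.01,0]]]'

```text
time_s: 8.6
ee_pos: [553.3, -90.7, 66.9]
ee_rot: [179.9, 0.5, 84.5]
force: [-0.9, -9.9, -1.1]
gripper_width: 0.6
```

Call:
move_arm --increments '[[[0,0.28,0,0,0,0.005,0]]]'

```text
time_s: 8.72
ee_pos: [553.4, -89.7, 66.8]
ee_rot: [179.9, 0.4, 84.6]
force: [-0.8, -7.3, -0.1]
gripper_width: 0.3
```

Call:
move_arm --increments '[[[0,0.22,0,0,0,0.005,0]]]'

```text
time_s: 8.85
ee_pos: [553.5, -88.7, 66.8]
ee_rot: [179.9, 0.2, 84.6]
force: [-0.3, -5.6, -0.3]
gripper_width: 0.6
```

Call:
move_arm --increments '[[[0,0.22,0,0,0,0.003,0]]]'

```text
time_s: 8.98
ee_pos: [553.6, -87.6, 66.7]
ee_rot: [179.9, 0.2, 84.6]
force: [-0.5, -5.0, -0.6]
gripper_width: 0.4
```

Call:
move_arm --increments '[[[0,0.2,0,0,0,0,0]]]'

```text
time_s: 9.1
ee_pos: [553.7, -86.5, 66.7]
ee_rot: [179.9, 0.3, 84.6]
force: [-0.5, -4.7, 0.5]
gripper_width: 0.0
```

Call:
move_arm --increments '[[[0,0.2,0,0,0,0,0],[0,0.2,0,0,0,0,0]]]'

```text
time_s: 9.35
ee_pos: [554.1, -83.0, 66.8]
ee_rot: [179.9, 0.3, 84.6]
force: [0.3, -3.4, 0.5]
gripper_width: 0.5
```

Call:
move_arm --increments '[[[0,0.2,0,0,0,0,0]]]'

```text
time_s: 9.48
ee_pos: [554.3, -80.6, 66.8]
ee_rot: [179.9, 0.3, 84.6]
force: [-0.7, -2.4, 0.1]
gripper_width: 0.4
```

Call:
move_arm --increments '[[[0,0.2,0,0,0,0,0]]]'

```text
time_s: 9.6
ee_pos: [554.7, -78.0, 66.8]
ee_rot: [179.9, 0.2, 84.6]
force: [0.8, -1.2, 0.5]
gripper_width: 0.3
```

```bash
python3 -c "
from m import *;m('3')"
```

```text
9.7 [554.5 -77.6  66.7] [179.9   0.2  84.6] [-0.6 -0.2  0.2] tcp dr [[  0.8 -46.6]]
sc shoe y -35.2340640205082 -12.835545746988593 [-34.2 -20.7 -13.2] 244
```

View pics/sc3.png

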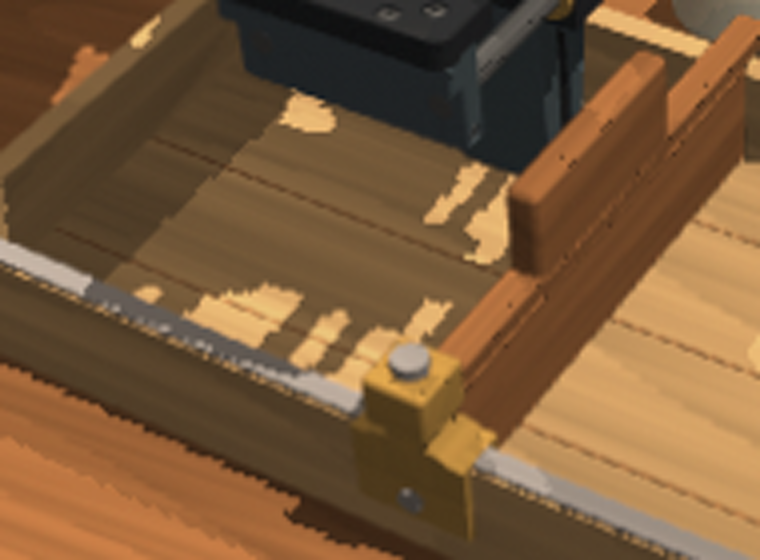

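The shoe is now past the first ridge, with its cap at about crop pixel (409,363). The depth estimate and the point where the ridge was met both put it about 3 mm short of the notch. I'll check with ray casts.

```bash
cat > k.py <<'E'
from m import *
def cap(g):
    # grey cap: low saturation blob near shoe, z>74
    hsv=cv2.cvtColor(g['color'],cv2.COLOR_RGB2HSV)
    vv,uu=np.mgrid[200:320,150:280];uv=np.c_[uu.ravel(),vv.ravel()]
    P=depthpts(g,uv);d=dr(P);s=hsv[uv[:,1],uv[:,0]]
    k=(abs(d[:,0]-99)<12)&(P[:,2]>69)&(P[:,2]<82)&(s[:,1]<70)
    c=uv[k].mean(0); p=onplane(g,[c],76)
    return c,k.sum(),dr(p)
def plane_x(g,uv,x):
    C,D,*_=ray(g,uv); c=dr(C)[0]; d=np.c_[D[:,:2]@ex,D[:,:2]@ey]
    t=(x-c[0])/d[:,0]; return np.c_[c[1]+t*d[:,1],C[2]+t*D[:,2]]
E
cat > k2.py <<'E'
from k import *
g=pickle.load(open('scene.pkl','rb')); print('cap',cap(g))
S=lambda a:np.array(a,float)/4+[140,170]-0.4
print('shoe face (left,right)',plane_x(g,S([[365,385],[367,415],[423,410],[423,445]]),110))
print('catch face l,r,screw',plane_x(g,S([[355,425],[472,540],[474,475],[410,497]]),109.5))
E
python3 k2.py
```

```text
cap (array([242.1, 260.1]), np.int64(65), array([[100.1, -23.3]]))
shoe face (left,right) [[-32.7  70.9]
 [-33.6  58.1]
 [-12.8  70.7]
 [-14.3  55.4]]
catch face l,r,screw [[-39.1  50.6]
 [ -0.7  21. ]
 [  2.4  51.1]
 [-22.   28.5]]
```

Call:
move_arm --increments '[[[0,0.12,0,0,0,0,0]]]'

```text
time_s: 9.82
ee_pos: [554.6, -75.9, 66.6]
ee_rot: [179.9, 0.2, 84.6]
force: [-0.5, -0.0, 0.3]
gripper_width: 0.3
```

Call:
move_arm --increments '[[[0,0.12,0,0,0,0,0]]]'

```text
time_s: 9.95
ee_pos: [554.7, -75.2, 66.6]
ee_rot: [179.9, 0.2, 84.6]
force: [-0.4, -5.8, 1.0]
gripper_width: 0.3
```

```bash
python3 -c "
from k import *;m();print(cap(pickle.load(open('scene.pkl','rb'))))"
```

```text
10.05 [554.7 -75.1  66.6] [179.9   0.2  84.6] [-1.1 -3.8  0.1] tcp dr [[  0.7 -44.1]]
sc shoe y -33.10867442694977 -10.570492254282165 [-31.8 -18.1 -10.9] 245
(array([243.4, 260.7]), np.int64(71), array([[100.2, -21.5]]))
```

The force went to zero as the gate slipped ahead, then rose sharply on the next touch, so it looks seated. I'll back off and check.

Call:
move_arm --increments '[[[0,-0.5,0,0,0,0,0],[0,-1.5,0,0,0,0,0],[0,-2,0,-1,0,0,0],[0,0,0,-4,0,0,0],[0,0,0,-4,0,0,0],[0,0,0,-4,0,0,0],[0,-4,-2,-2,0,0,0],[0,-5,-2,0,0,0,0],[0,-5,-2,0,0,0,0],[0,-5,-2,0,0,0,0],[0,0,0,0,0,0,0]]]'

```text
time_s: 11.42
ee_pos: [447.8, -312.9, 228.7]
ee_rot: [179.5, 0.4, 84.2]
force: [-0.1, 0.7, 0.2]
gripper_width: 0.3
```

```bash
python3 - <<'E'
from k import *
m('4');f=pickle.load(open('top.pkl','rb'));g=pickle.load(open('scene.pkl','rb'));print(cap(g))
P=depthpts(f,np.argwhere(np.ones((200,200)))[:,::-1]+[300,150]);d=dr(P)
k=(P[:,2]>89)&(P[:,2]<94)&(abs(d[:,0])<42);print('board',d[k].mean(0),np.percentile(d[k],[1,99],axis=0).tolist(),k.sum())
s=depthpts(f,[[368,366]]);print('stopper',s)
save(f,'top4f')
E
```

```text
11.525 [ 449.5 -310.1  228.6] [179.4   0.3  84.4] [-0.   0.7 -0.5] tcp dr [[ -79.5 -288.7]]
top shoe y -30.547255341456914 -8.48242712746327 [-29.7 -19.2  -9. ] 223
sc shoe y -33.46275834646062 -10.312996373832508 [-31.8 -18.7 -11.2] 249
(array([243.4, 260.6]), np.int64(69), array([[100.1, -21.6]]))
board [ -0.7 -19.2] [[-39.054495457441064, -25.24944334487121], [38.19501759820985, -13.526843606390576]] 498
stopper [[391.2 -70.6  59.4]]
```

View pics/sc4.png

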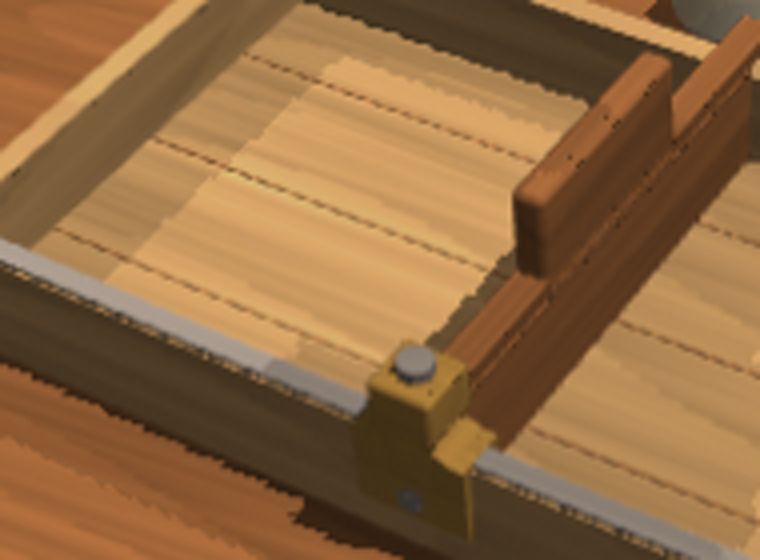

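View pics/top4f.png

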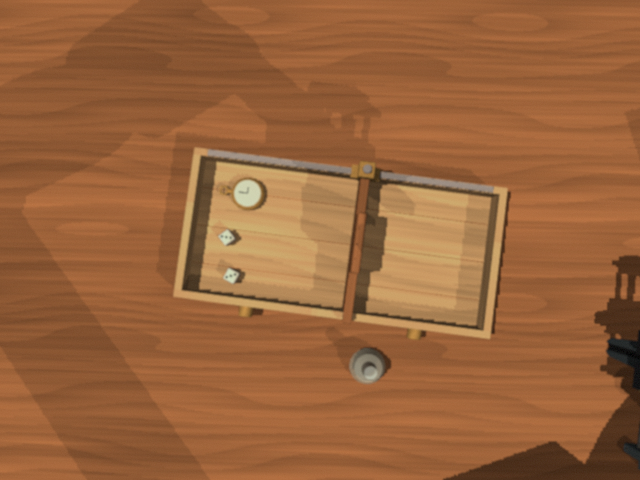

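The partition's shoe (367,169 in the top view) sits mid-catch. The dice, watch and stopper are at their old pixels, and the hand is far off at the right edge of the picture.

```bash
python3 -c "
from workcell import job;print(job.job_done())"
```

```text
the job is handed in; nothing more can be done
None
```

I pushed the partition along the rail with closed fingertips until it dropped into the notch of the brass catch. I then backed off, lifted clear and handed the job in at about 11.5 s.

- **Force:** the highest reading at the end of any move was about 10 N, on the ridge. It then fell to zero as the partition slipped in. The next touch rose sharply to 5.8 N, so I stopped there.
- **Position:** the partition travelled 101.0 mm, against about 100.5 mm measured beforehand. The top view puts the shoe centre at −19.5 mm in drawer y and the notch at −20.3 mm. The scene view gives −21.6 mm for the cap against −21.5 mm for the catch. The two views disagree by 1–2 mm in absolute terms, but in each one the shoe is within 1 mm of the notch. It did not move when the hand left.
- **Other objects:** the stopper measured the same position before and after, to about 0.2 mm. I checked the dice and watch by eye in the top view, and they are at the same pixels as at the start.

No check failed.

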